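Fit the circlip over a drive axle with circlip pliers

ROBOT

A 7-joint arm with a two-finger parallel gripper is mounted at the origin on a cart in front of the work surface, level with it; the furniture and walls round the work are solid. World frame = base frame: x ahead of the robot, y to its left, z up, the work surface at z = 0. Lengths are in mm, angles in rad, forces in N, time in s.
With the tool pointing down it reaches from about 400 to 875 mm from the base axis. Payload 4.4 kg.
Tool frame: the origin (TCP) lies midway between the tips of the shut fingers; the grasp point (between the pads) lies 19 mm behind it; z points along the fingers, y is the direction in which the jaws open and shut (so a half turn about z gives the same grasp; the last joint's range is limited). The gripper opens to 85 mm and grips with 20 to 120 N. Pads are 22 mm wide; open, the fingers measure 114 mm over their backs; the gripper's body (76 mm by 85 mm) begins 54 mm behind the grasp point. The pads swing forward as they close: fully open they stand 13 mm farther back than shut.
Start: joints at [1.207, 0.628, 0.038, 1.517, -0.027, 0.996, -0.02], TCP at [190.749, -621.396, 231.313] pointing down, gripper open.
Joint ranges: [-3.06, 3.06], [-0.37, 2.12], [-1.25, 1.32], [0.18, 2.47], [-1.1, 4.24], [0.23, 1.98], [-2.94, 2.94]. Speed limits (rad/s): [2.57, 2.57, 3.14, 3.14, 3.14, 3.14, 3.14].

INTERFACE

Orientations are given as [roll, pitch, yaw] about the fixed x, y, z axes, in that order (R = Rz(yaw) Ry(pitch) Rx(roll)).
In Python, from cell import ctrl, vision gives the robot as it stands.
- The arm moves only by the tool play_rows, never from a script. Its arguments are lists of equal length, an entry for each row: "slide": the shift along the tool's x, y, z in mm, a list of three; "turn": the turn about the tool's z in rad; "fingers": the opening, from 0 (shut) to 1 (fully open). A call has 1 to 5 rows; each row is the pose to reach, as a shift and turn from the pose measured when the call began, along the tool's axes at that moment; what a row does not reach only later rows make up. A row lasts 1/8 s, in which the tool goes at most 62.5 mm and 10.7 degrees, less where a joint would pass 70% of its speed; a pose out of reach is approached as far as the arm can. A call with a gripper value outside its range is refused whole. The fingers move at their own pace and stop on an object; the grip force is fixed at half the most. Time passes only in rows, so rows that repeat a pose let the fingers close. It gives the time, the measured TCP pose, the force and the opening at its end, in the units of the state.
- ctrl.read_state(): the state, without advancing time (a new reading comes with each control period).
- vision.get_image(name): name is "scene" or "top" or "wrist"; returns (picture, depth): 384x512x3 uint8, blue, green, red; 384x512 float32, mm along the optical axis (not along the pixel's ray), 0 where there is no reading.
- vision.camera_params(name): a dict with "fx", "fy", "cx", "cy" (pixels), "position" and "rotation" of the camera in the world. Camera axes: x right, y up, looking along -z (the intrinsics and any distortion apply to the point x, -y, -z); pixel columns grow to the right and rows downward; lengths in mm; the calibration is good to about 2 mm. A picture is of the moment at which its call begins: read the wrist's pose just before it. camera_params takes no time and is no camera call; for the wrist camera it gives the pose at the moment of the call.
- ctrl.finish_job(): hands the job in, once; it reports no verdict.
The state is a dict: "clock": time; "qpos": joint angles; "qd": joint speeds; "tau": joint torques, N m; "eef_pos": TCP position; "tool_rot": TCP orientation; "force": force on the tool from outside, world axes, zero at the start; "torque": the same for the moment, N m; "width": finger opening in mm.
Only numpy, scipy, OpenCV 4.12 (cv2) and the standard library are available. Lean on these libraries where they do the work, as an engineer would, in place of code of your own. Each camera call takes 0.05 s, during which the arm holds its last target.

TASK

Take the circlip pliers by both orange handles out of their stand and squeeze them fully, so that the blue clip on their tips spreads; slide the spread clip down over the end of the bare axle (the drive unit that has no clip yet) until it lies level in the axle's groove. Finish while holding it right there: pliers still squeezed in the gripper, clip still spread in the groove, nothing let go. Leave everything else on the bench where it is.

Things in the scene. Friction and masses are not known exactly. Their poses are not given: they have to be found in the camera images.
- clip_center (a point): Centre of the blue circlip (4 mm thick), which stays hooked on the pliers' tip pins throughout. z up towards the handles, x from here towards the pliers, y across the handles. Relaxed clip: clear width about 24 mm; fully spread: a ring 36 mm inside, 42 mm outside (54 mm over its eyes). Pins reach 4 mm below. Starts level, 20 mm above the bench. Any yaw about the axle will do.
- pliers_grip (a point): Where to grip: midway between the two upright orange handles, 105 mm above and 20.5 mm to the x side of clip_center, same axes. Handles 12 mm wide in x, orange from 81 to 118 mm above the clip. Over their outer faces (along y) 51 mm relaxed here, 57 mm at the top; 30 mm fully squeezed, faces then parallel.
- pliers_left (a joint): How far the pliers are squeezed, rad: 0 relaxed, clip closed; 0.22 at a firm stop, clip fully spread. Both handles move together and spring back when let go: 6 N on each to start, 11 N to the stop; 25 to 40 N of grip squeezes them fully and carries the tool.
- pliers: The circlip pliers with the clip, about 0.2 kg, standing upright, handles up, tips down; origin and axes as clip_center. The steel cross-bar below the handles is 80 mm long in y, 20 mm wide in x, its underside 48 mm above the clip, 20.5 mm to the x side; pivot plates reach 72 mm above the clip.
- groove (a point): Middle of the empty groove of the bare axle, on its axis, 47.5 mm above the bench, z up. Groove 7 mm high, 23 mm in diameter; bright steel axle end above it 28 mm in diameter. Directly below the groove is the flat brass hub face, 46 mm across, 44 mm above the bench; then a 66 mm pulley, top at 40 mm, on a 90 mm square aluminium base fixed to the bench.
- axle_end (a point): Centre of the top of the same bare axle, 67 mm above the bench; edge chamfered 1.5 mm.
- fitted_end (a point): Centre of the axle top of the second, otherwise identical drive unit, which already wears its blue clip: not to be worked on. The two units may change places.
- stand: Grey steel stand fixed to the bench, 64 x 116 mm; its two posts at y = +-34 mm, with 4 mm lips (tops 72 mm above the bench), carry the pliers' cross-bar. The pliers lift straight up out of it. Origin under the middle of the cross-bar, z up, y along the cross-bar.
- masking_tape: Bystander, fixed: roll of masking tape lying flat, 96 mm across, 18 mm high.
- side_cutter: Bystander: side cutters with blue grips lying flat, 118 mm long.
- tweezers: Bystander, fixed: steel tweezers lying flat, 125 mm long.
- flux_bottle: Bystander: white dropper bottle with red cap, 35 mm across, 104 mm high.
- alcohol_bottle: Bystander: second white dropper bottle with red cap, 35 mm across, 104 mm high.
- solder_spool: Bystander: spool, 60 mm across, 44 mm high.
There are look-alikes about, which are no part of the job. What is shaped like the part that bears groove but purple is not meant.

How it is judged (in metres and radians):
On the way:
1. the pliers are out of the stand, squeezed, with the spread clip above the end of the bare axle (horizontal distance between clip_center and groove below 0.01 m and z of clip_center in the frame of axle_end above 0 m and value of joint pliers_left above 0.17 rad and contact force between the fingers and pliers above 3 N), for 0.1 s.
At the end, for the whole second after the job is handed in: The clip surrounds the bare axle, its centre within 6 mm of the axis and 2.7 mm of the groove's mid height, tilted by less than 0.12 rad, spread (pliers squeezed past 0.17 of 0.22 rad), the pliers still gripped by the fingers (over 3 N) and still (horizontal distance between clip_center and groove below 0.006 m and z of clip_center in the frame of groove between -0.0027 and 0.0027 m and angle between clip_center's own z axis and vertical below 0.12 rad and value of joint pliers_left above 0.17 rad and contact force between the fingers and pliers above 3 N and linear speed of pliers below 0.02 m/s); the arm keeps its last pose, push and grip.
It fails at once if a bystander was shoved (over 25 mm) (distance of any of side_cutter, flux_bottle, alcohol_bottle, solder_spool from where it was at the start of the episode above 0.025 m).
It also fails if it takes over 43 s, if anything falls off the work surface, if the arm or the gripper's body presses on something with over 40 N, if the wrist force passes 120 N, or if a joint passes its speed limit or range.

## Working session

There is one attempt and no reset: what is moved stays moved. The work goes in short steps, Python scripts to look and compute and a tool call to move; the robot and the scene stay as the last step left them, time stands still between calls to the robot, and variables do not carry over. Pictures are saved under pics/ and viewed, and the job is handed in when it is done.

Besides the shell and the picture viewer there is one more tool, called after ">>>" as a command line: name --pt "numbers of a row" for each row, then --argument value for the rest. play_rows: Moves the arm, as the interface text tells. Its arguments: {"type":"object","properties":{"slide":{"type":"array"},"turn":{"type":"array"},"fingers":{"type":"array"}},"required":["slide","turn","fingers"]}

```bash
ls; mkdir -p pics
python3 - <<'E'
from cell import ctrl, vision
import cv2,json
for n in ["scene","top","wrist"]:
    im,d=vision.get_image(n); cv2.imwrite(f"pics/{n}0.png",im)
    import numpy as np; np.save(f"pics/{n}0.npy",d)
    p=vision.camera_params(n); print(n,p)
print(ctrl.read_state())
E
```

```text
pics
scene {'fx': 355.8510531552243, 'fy': 355.8510531552243, 'cx': 250.58282536279938, 'cy': 198.39777912403275, 'position': array([-350.27635289, -486.31228907,  552.94497672]), 'rotation': array([ 1.15601896, -0.01638272, -1.01006144])}
top {'fx': 422.8358816008252, 'fy': 422.8358816008252, 'cx': 262.6979731790642, 'cy': 190.98074935662356, 'position': array([ 263.30273367,   51.91458956, 1481.36650867]), 'rotation': array([ 0.21365374, -0.00374725, -1.57832643])}
wrist {'fx': 345.6971803692135, 'fy': 345.6971803692135, 'cx': 253.02515512138726, 'cy': 193.23439954306195, 'position': array([ 255.29037235, -601.36132619,  372.69615554]), 'rotation': array([-0.27363493,  0.00171636, -1.27385413])}
{'clock': 0.15, 'qpos': array([ 1.20718057,  0.62914305,  0.03843977,  1.51814574, -0.02700408,
        0.99628247, -0.02002329]), 'qd': array([-0.00107894, -0.00319077, -0.0018427 , -0.00067954, -0.00295334,
        0.00101569,  0.00014297]), 'tau': array([ 2.31563499e-03, -5.63794041e+01,  1.22775156e+00, -1.93650985e+01,
        1.11755845e-02,  7.33441062e-03,  9.91095504e-06]), 'eef_pos': array([ 190.62919862, -620.92174434,  230.59170626]), 'tool_rot': array([-3.14013143e+00, -9.00727014e-07,  2.97797049e-01]), 'force': array([0.47591974, 0.38233286, 0.86171911]), 'torque': array([-0.03535729,  0.02858879, -0.00647121]), 'width': 85.14689112912016}
```

View pics/scene0.png

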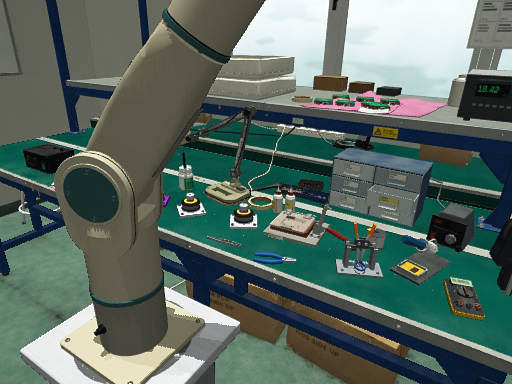

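View pics/top0.png

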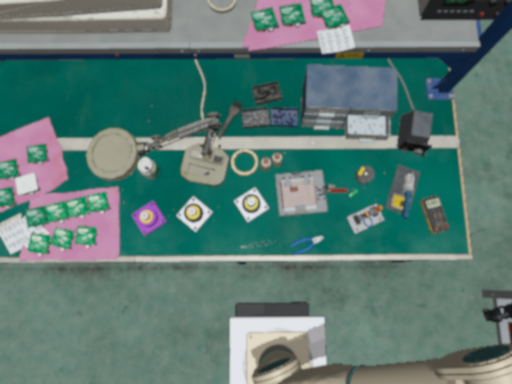

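View pics/wrist0.png

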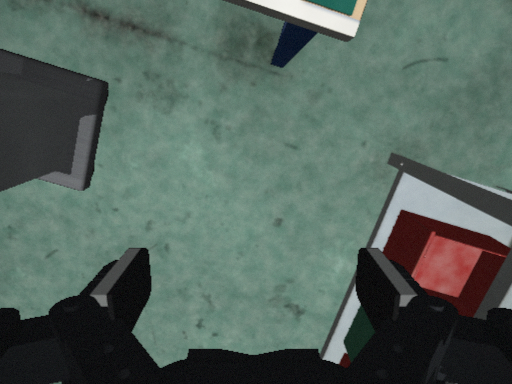

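```bash
cat > h.py <<'E'
import numpy as np,cv2
from scipy.spatial.transform import Rotation as R
def cam(p):
    return R.from_euler('xyz',p['rotation']).as_matrix(),np.array(p['position'])
def ray(p,u,v):
    M,o=cam(p); d=M@np.array([(u-p['cx'])/p['fx'],-(v-p['cy'])/p['fy'],-1.]); return o,d
def onz(p,u,v,z):
    o,d=ray(p,u,v); return o+d*(z-o[2])/d[2]
def proj(p,X):
    M,o=cam(p); c=M.T@(np.array(X)-o); return np.array([p['cx']+p['fx']*c[0]/-c[2], p['cy']-p['fy']*c[1]/-c[2]])
def pt(p,u,v,dep):
    o,d=ray(p,u,v); return o+d*dep   # depth along axis
E
python3 - <<'E'
from cell import vision
from h import *
t=cv2.imread('pics/top0.png'); s=cv2.imread('pics/scene0.png')
cv2.imwrite('pics/t1.png',cv2.resize(t[170:270,130:290],None,fx=5,fy=5,interpolation=2))
cv2.imwrite('pics/t2.png',cv2.resize(t[150:250,330:430],None,fx=6,fy=6,interpolation=2))
cv2.imwrite('pics/s1.png',cv2.resize(s[170:290,150:280],None,fx=5,fy=5,interpolation=2))
cv2.imwrite('pics/s2.png',cv2.resize(s[210:290,320:400],None,fx=7,fy=7,interpolation=2))
p=vision.camera_params('top')
for n,u,v,z in [('purple',149,216,67),('A',194,212,67),('B',251,204,67),('stand',366,217,60),('stand169',366,174,60)]: print(n,onz(p,u,v,z))
E
```

```text
purple [486.27558853 428.79119838  67.        ]
A [498.90000076 277.33584328  67.        ]
B [525.10120944  84.41438143  67.        ]
stand [ 478.8292256  -306.02250378   60.        ]
stand169 [ 629.58206017 -314.97740438   60.        ]
```

View pics/t1.png

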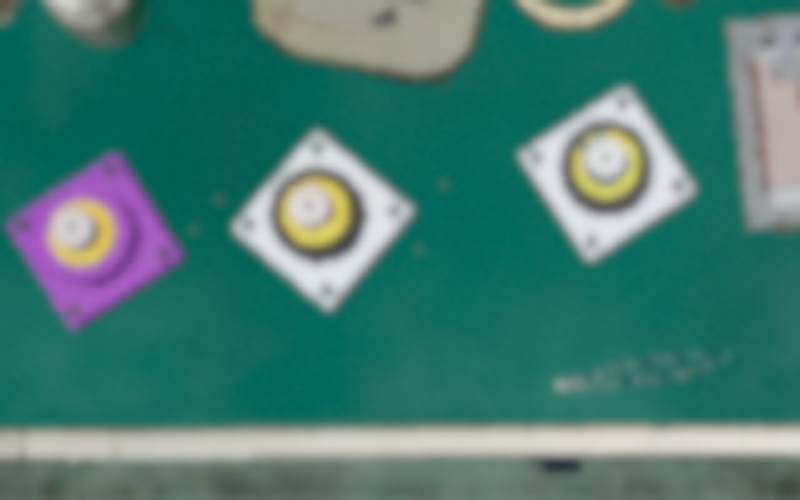

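View pics/t2.png

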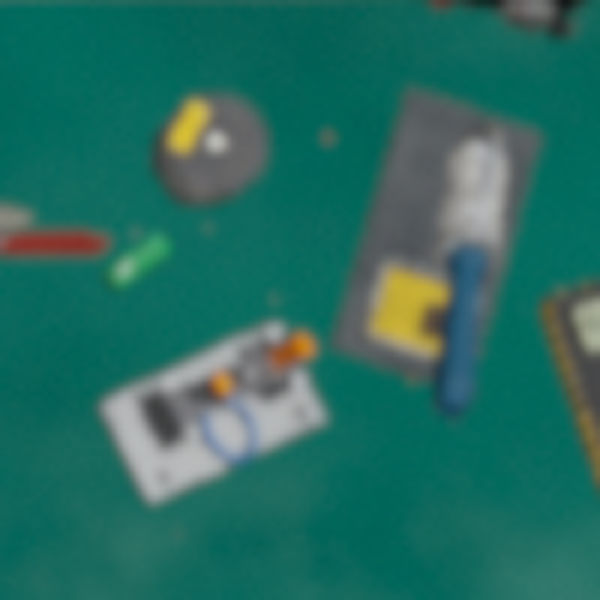

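View pics/s1.png

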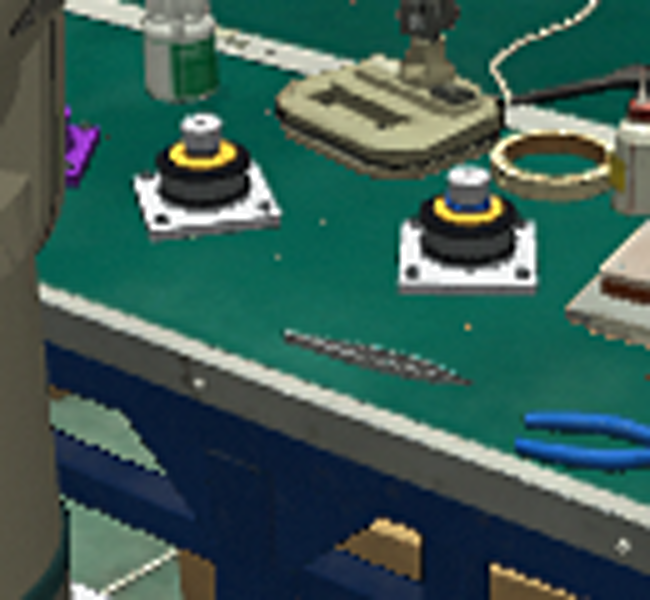

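View pics/s2.png

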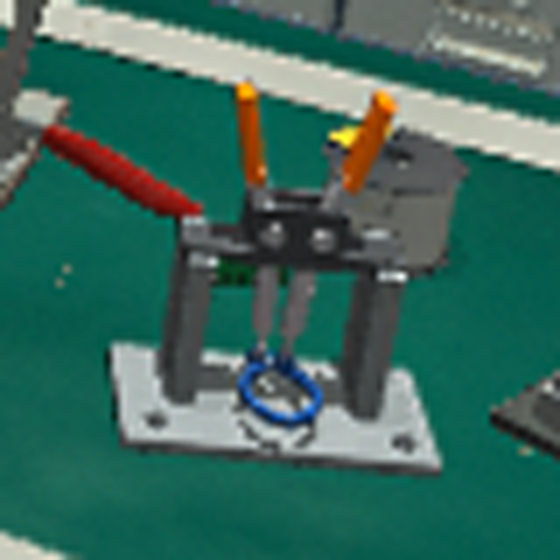

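Run:
```python
from cell import vision
from h import *
p=vision.camera_params('top'); d=np.load('pics/top0.npy'); ps=vision.camera_params('scene'); ds=np.load('pics/scene0.npy')
cs=[onz(p,330+a/6,150+b/6,4) for a,b in [(100,405),(280,322),(328,420),(152,505)]]
print(np.round(cs),np.mean(cs,0))
for n,u,v in [('lamphead',112,153),('armjoint',235,108),('arm',180,133),('arm2',205,128),('redend',346,190),('red0',333,190),('orange',379,208),('orange2',367,214),('spool',366,174),('fitA',192,211),('dial',147,165),('fix',320,183),('iron',405,190)]:
    print(n,np.round(pt(p,u,v,d[v,u])))
# cyan orange mask in scene
s=cv2.imread('pics/scene0.png'); h=cv2.cvtColor(s,cv2.COLOR_BGR2HSV)
m=cv2.inRange(h,(8,180,120),(18,255,255)); m[:, :320]=0; m[:, 400:]=0
n,l,st,c=cv2.connectedComponentsWithStats(m); print(st[1:],c[1:])
for i in range(1,n):
    ys,xs=np.where(l==i)
    if len(ys)>8:
        P=np.array([pt(ps,x,y,ds[y,x]) for x,y in zip(xs,ys)]); print(np.round(np.median(P,0)),np.round(P.min(0)),np.round(P.max(0)))
# blue clip
m=cv2.inRange(h,(100,150,80),(125,255,255)); m[:, :345]=0; m[:, 375:]=0; m[:255]=0;m[275:]=0
ys,xs=np.where(m>0); print(xs.min(),xs.max(),ys.min(),ys.max()); 
P=np.array([onz(ps,x,y,20) for x,y in zip(xs,ys)]); print(P.mean(0),P.min(0),P.max(0))
```

```text
[[ 486. -252.    4.]
 [ 535. -361.    4.]
 [ 476. -385.    4.]
 [ 427. -279.    4.]] [ 481.00796887 -319.29270541    4.        ]
lamphead [664. 516. 210.]
armjoint [900. 145.   8.]
arm [703. 292. 280.]
arm2 [699. 210. 331.]
redend [ 581. -250.   25.]
red0 [ 577. -201.   45.]
orange [ 496. -330.  138.]
orange2 [ 478. -292.  132.]
spool [ 634. -320.   41.]
fitA [503. 285.  63.]
dial [657. 437.  94.]
fix [ 609. -160.   16.]
iron [ 568. -440.   78.]
[[336 103   1   1   1]
 [362 105   1   1   1]
 [371 107   1   1   1]
 [354 223   4  13  32]
 [369 223   7  14  44]] [[336.         103.        ]
 [362.         105.        ]
 [371.         107.        ]
 [355.375      228.875     ]
 [371.93181818 230.04545455]]
[ 474. -293.  121.] [ 470. -299.  101.] [ 479. -287.  136.]
[ 492. -331.  119.] [ 489. -336.  101.] [ 501. -324.  136.]
354 365 260 270
[ 470.95301654 -318.52462917   20.        ] [ 452.37345652 -333.39607926   20.        ] [ 493.94828618 -304.05118847   20.        ]
```

>>> play_rows --pt "45 -25 -25" --pt "95 -53 -50" --pt "145 -81 -75" --pt "195 -109 -90" --pt "245 -137 -90" --turn '[-0.18, -0.36, -0.54, -0.72, -0.9]' --fingers '[1, 1, 1, 1, 1]'

```text
clock: 0.78
eef_pos: [386.3, -417.2, 322.2]
tool_rot: [3.14, 0.0, 1.204]
force: [0.4, -0.6, 0.2]
width: 85.1
```

```bash
cat > st.py <<'E'
from cell import ctrl
import numpy as np
np.set_printoptions(suppress=True,precision=3)
s=ctrl.read_state()
for k in ['clock','qpos','eef_pos','tool_rot','force','torque','width']: print(k,s[k])
def delta(target,yaw=None):
    from scipy.spatial.transform import Rotation as R
    M=R.from_euler('xyz',s['tool_rot']).as_matrix()
    print('slide',M.T@(np.array(target)-s['eef_pos']))
    if yaw is not None:
        print('turn',-((yaw-s['tool_rot'][2]+np.pi)%(2*np.pi)-np.pi), 'at yaw',s['tool_rot'][2])
E
python3 -c "
from st import *
delta([480,-316,330],0.433+np.pi)"
```

```text
clock 0.775
qpos [ 0.929  0.426 -0.23   1.622  0.106  1.103  0.304]
eef_pos [ 386.267 -417.248  322.226]
tool_rot [3.14  0.    1.204]
force [ 0.382 -0.552  0.228]
torque [ 0.051 -0.018  0.029]
width 85.07464121283112
slide [128.151  51.141  -7.716]
turn -2.371057094666395 at yaw 1.2035355589233978
```

>>> play_rows --pt "30 12 -2" --pt "60 24 -4" --pt "90 36 -6" --pt "120 48 -8" --pt "128 51 -8" --turn '[-0.18, -0.36, -0.54, -0.72, -0.9]' --fingers '[1, 1, 1, 1, 1]'

```text
clock: 1.4
eef_pos: [481.5, -313.5, 330.4]
tool_rot: [3.139, 0.001, 2.113]
force: [0.2, -0.0, -0.2]
width: 85.1
```

>>> play_rows --pt "0 0 0" --pt "0 0 0" --pt "0 0 0" --pt "0 0 0" --pt "0 0 0" --turn '[-0.18, -0.36, -0.54, -0.72, -0.9]' --fingers '[1, 1, 1, 1, 1]'

```text
clock: 2.02
eef_pos: [481.2, -313.6, 330.1]
tool_rot: [3.141, 0.002, 3.019]
force: [0.5, 0.1, 0.6]
width: 85.5
```

```bash
python3 -c "
from st import *
delta([480,-316,330],0.433+np.pi)"
```

```text
clock 2.025
qpos [ 0.979  0.495 -0.706  1.585  0.338  1.185  1.653]
eef_pos [ 481.209 -313.552  330.059]
tool_rot [3.141 0.002 3.019]
force [0.46  0.086 0.622]
torque [-0.013 -0.021  0.034]
width 85.5114093455825
slide [ 0.901 -2.577  0.055]
turn -0.5554957637956108 at yaw 3.019096889794182
```

>>> play_rows --pt "0 0 0" --pt "0 -2 0" --pt "0 -2 0" --pt "0 -2 0" --pt "0 -2 0" --turn '[-0.18, -0.36, -0.54, -0.555, -0.555]' --fingers '[1, 1, 1, 1, 1]'

```text
clock: 2.65
eef_pos: [480.8, -315.6, 329.9]
tool_rot: [3.142, 0.002, -2.712]
force: [-0.7, -0.1, 0.4]
width: 85.8
```

```bash
cat > snap.py <<'E'
import sys,pickle
from cell import ctrl,vision
from h import *
def snap(tag,cam='wrist',crop=None,f=1.5):
    st=ctrl.read_state(); p=vision.camera_params(cam); im,d=vision.get_image(cam)
    pickle.dump((st,p,im,d),open(f'pics/{tag}.pkl','wb'))
    cv2.imwrite(f'pics/{tag}_raw.png',im)
    if crop: u0,u1,v0,v1=crop; im=im[v0:v1,u0:u1]
    cv2.imwrite(f'pics/{tag}.png',cv2.resize(im,None,fx=f,fy=f,interpolation=2))
if __name__=='__main__':
    a=sys.argv; snap(a[1],a[2],eval(a[3]) if len(a)>3 else None,float(a[4]) if len(a)>4 else 1.5)
E
python3 snap.py w1 wrist; python3 -c "from st import *"
```

```text
clock 2.7
qpos [ 1.059  0.533 -0.849  1.581  0.418  1.218  2.134]
eef_pos [ 480.859 -315.561  329.957]
tool_rot [-3.141  0.002 -2.711]
force [-0.54   0.383  0.088]
torque [-0.016  0.023 -0.044]
width 85.29529433339133
```

View pics/w1.png

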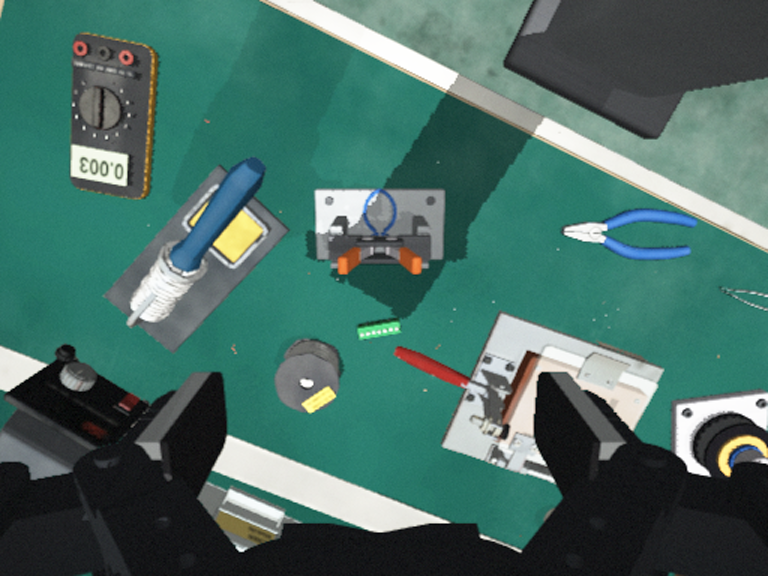

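```bash
cat > m1.py <<'E'
import pickle,sys
from h import *
np.set_printoptions(suppress=True,precision=2)
st,p,im,d=pickle.load(open(f'pics/{sys.argv[1]}.pkl','rb'))
h=cv2.cvtColor(im,cv2.COLOR_BGR2HSV)
m=cv2.inRange(h,(5,170,90),(16,255,255)); 
n,l,s,c=cv2.connectedComponentsWithStats(m)
Q=[]
for i in range(1,n):
    if s[i][4]<40: continue
    ys,xs=np.where(l==i); P=np.array([pt(p,x,y,d[y,x]) for x,y in zip(xs,ys)])
    top=P[P[:,2]>np.percentile(P[:,2],60)]
    print(s[i],np.median(P,0),P[:,2].max(),'top',top.mean(0)); 
# plier-frame analysis
Y=p['rotation']
b=cv2.inRange(h,(100,150,60),(125,255,255)); b[:120]=0;b[165:]=0;b[:,:220]=0;b[:,285:]=0
ys,xs=np.where(b>0); print('clip px',xs.min(),xs.max(),ys.min(),ys.max())
P=np.array([onz(p,x,y,20) for x,y in zip(xs,ys)])
for a in (25,):
    ex=np.array([np.cos(np.radians(a)),np.sin(np.radians(a))]); ey=np.array([-ex[1],ex[0]])
    A=P[:,:2]@ex;B=P[:,:2]@ey; print('clip x',A.min(),A.max(),'y',B.min(),B.max()); 
# plate
g=((h[...,1]<40)&(h[...,2]>120)).astype(np.uint8)*255; g[:110]=0;g[185:]=0;g[:,:200]=0;g[:,305:]=0
g=cv2.morphologyEx(g,cv2.MORPH_OPEN,np.ones((3,3)))
ys,xs=np.where(g>0); P=np.array([onz(p,x,y,4)[:2] for x,y in zip(xs,ys)]).astype(np.float32)
r=cv2.minAreaRect(P); print('plate',r)
E
python3 m1.py w1
```

```text
[226 165  14  18 170] [ 495.45 -332.09  130.2 ] 471.85253851808585 top [ 495.96 -334.31  145.01]
[267 165  14  18 172] [ 478.52 -293.8   128.37] 137.0578673264448 top [ 478.23 -290.29  135.04]
clip px 242 263 126 156
clip x 270.3180800344115 309.29046367737527 y -503.3270890889377 -475.97424273956784
plate ((485.50250244140625, -314.2472229003906), (71.12957000732422, 115.5403823852539), 24.562591552734375)
```

```bash
cat > m2.py <<'E'
import pickle,sys
from h import *
np.set_printoptions(suppress=True,precision=2)
st,p,im,d=pickle.load(open(f'pics/{sys.argv[1]}.pkl','rb'))
z=float(sys.argv[2]); yaw=st['tool_rot'][2]+np.pi
h=cv2.cvtColor(im,cv2.COLOR_BGR2HSV)
m=cv2.inRange(h,(5,170,90),(16,255,255))
n,l,s,c=cv2.connectedComponentsWithStats(m)
ex=np.array([np.cos(yaw),np.sin(yaw)]); ey=np.array([-ex[1],ex[0]])
F=[]
for i in range(1,n):
    if s[i][4]<40: continue
    x,y,w,hh,a=s[i]
    P=np.array([onz(p,u-.5*0,v,z)[:2] for v,u in zip(*np.where(l==i))])
    X,Y=P@ex,P@ey; F.append((X.min(),X.max(),Y.min(),Y.max())); print(s[i],F[-1])
F=np.array(F); xc=F[:,1].mean()-6; yc=(F[:,2].min()+F[:,3].max())/2
print('width',F[:,3].max()-F[:,2].min(),'grip',xc*ex+yc*ey,'yaw',yaw, 'handle line tilt',(F[1,1]-F[0,1])/46)
E
python3 m2.py w1 138
```

```text
[226 165  14  18 170] (np.float64(301.4937455685067), np.float64(318.6528424669825), np.float64(-513.9369180266208), np.float64(-500.8436951994776))
[267 165  14  18 172] (np.float64(301.5239789053813), np.float64(318.6984316527303), np.float64(-473.3607243216387), np.float64(-460.31338052389077))
width 53.62353750273002 grip [ 487.17 -312.61] yaw 0.42964812546967757 handle line tilt 0.000991069255386047
```

```bash
python3 -c "
from st import *
delta([487,-312.5,175],0.432+np.pi)"
```

```text
clock 2.7
qpos [ 1.059  0.533 -0.849  1.581  0.418  1.218  2.134]
eef_pos [ 480.859 -315.561  329.957]
tool_rot [-3.141  0.002 -2.711]
force [-0.54   0.383  0.088]
torque [-0.016  0.023 -0.044]
width 85.29529433339133
slide [ -6.607   0.238 154.968]
turn -0.0018990934067986132 at yaw -2.7114917469965922
```

>>> play_rows --pt "-3 0 45" --pt "-6.6 0.2 90" --pt "-6.6 0.2 135" --pt "-6.6 0.2 155" --pt "-6.6 0.2 155" --turn '[0, 0, 0, 0, 0]' --fingers '[1, 1, 1, 1, 1]'

```text
clock: 3.32
eef_pos: [486.0, -312.1, 173.6]
tool_rot: [3.139, -0.001, -2.712]
force: [-0.2, -0.2, 0.2]
width: 85.2
```

```bash
python3 snap.py w2 wrist; python3 -c "from st import *"; python3 m2.py w2 138
```

```text
clock 3.375
qpos [ 0.98   0.695 -0.744  1.767  0.579  0.911  1.984]
eef_pos [ 487.108 -312.366  174.973]
tool_rot [ 3.141  0.001 -2.712]
force [ 0.599 -0.3   -0.044]
torque [-0.033 -0.039 -0.004]
width 85.46948776073731
[201 202  28  37 619] (np.float64(297.518089067348), np.float64(318.3486495020684), np.float64(-514.3876389538094), np.float64(-499.3726016995578))
[273 202  28  37 613] (np.float64(297.5679589236355), np.float64(318.44302423572765), np.float64(-475.16168885978533), np.float64(-460.2381756827922))
width 54.149463271017225 grip [ 486.85 -313.12] yaw 0.4291846823163903 handle line tilt 0.002051624644766632
```

View pics/w2.png

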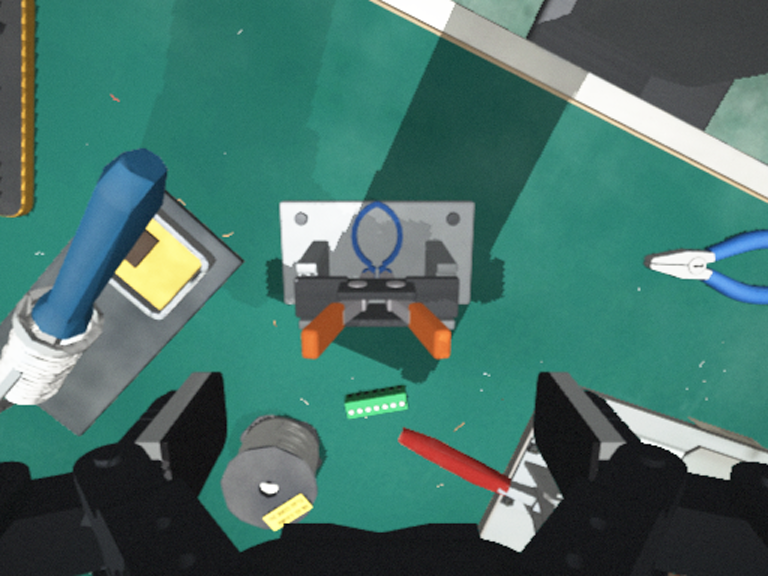

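>>> play_rows --pt "0 0 25" --pt "0 0.5 50" --pt "0 0.5 66" --pt "0 0.5 69" --pt "0 0.5 69" --turn '[0, 0, 0, 0, 0]' --fingers '[1, 1, 1, 1, 1]'

```text
clock: 4.0
eef_pos: [487.6, -312.0, 106.8]
tool_rot: [-3.141, 0.002, -2.712]
force: [-0.1, -0.4, 0.2]
width: 85.4
```

>>> play_rows --pt "0 0 0" --pt "0 0 0" --pt "0 0 0" --pt "0 0 0" --pt "0 0 0" --turn '[0, 0, 0, 0, 0]' --fingers '[0.6, 0.5, 0.4, 0.3, 0.2]'

```text
clock: 4.62
eef_pos: [489.3, -312.1, 109.5]
tool_rot: [-3.138, 0.004, -2.712]
force: [-2.9, 0.8, 15.7]
width: 29.2
```

```bash
python3 snap.py w3 wrist; python3 -c "from st import *"
```

```text
clock 4.675
qpos [ 0.936  0.775 -0.677  1.818  0.668  0.785  1.909]
eef_pos [ 489.264 -312.092  109.556]
tool_rot [-3.138  0.004 -2.712]
force [-1.609  1.511 15.691]
torque [ 0.455  0.614 -0.02 ]
width 29.716852450629283
```

View pics/w3.png

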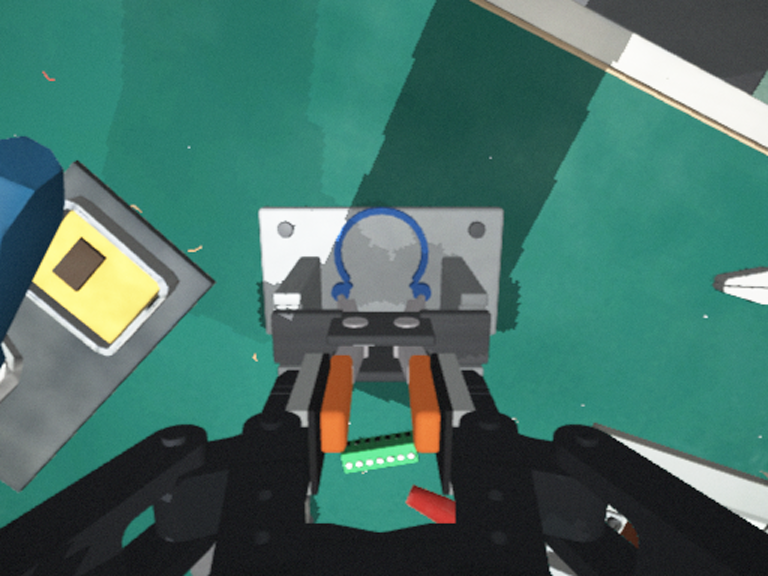

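>>> play_rows --pt "0 0 -15" --pt "0 0 -40" --pt "0 0 -70" --pt "0 0 -100" --pt "0 0 -125" --turn '[0, 0, 0, 0, 0]' --fingers '[0, 0, 0, 0, 0]'

```text
clock: 5.3
eef_pos: [488.5, -311.8, 236.2]
tool_rot: [-3.137, 0.005, -2.712]
force: [0.4, -1.4, -3.0]
width: 29.5
```

```bash
python3 snap.py w4 wrist;  python3 snap.py sc4 scene "(310,410,180,300)" 5; python3 -c "
from st import *
import math
for yaw in (-1.64,-2.2): delta([499,256,235],yaw)"
```

```text
clock 5.4
qpos [ 1.012  0.623 -0.796  1.704  0.512  1.022  2.039]
eef_pos [ 490.206 -312.227  237.53 ]
tool_rot [-3.133  0.008 -2.712]
force [-0.02  -0.618 -2.472]
torque [ 0.004 -0.062  0.07 ]
width 29.18954173348061
slide [-244.434  513.047    0.241]
turn -1.0723919518842981 at yaw -2.712391951884298
slide [-244.434  513.047    0.241]
turn -0.5123919518842976 at yaw -2.712391951884298
```

View pics/w4.png

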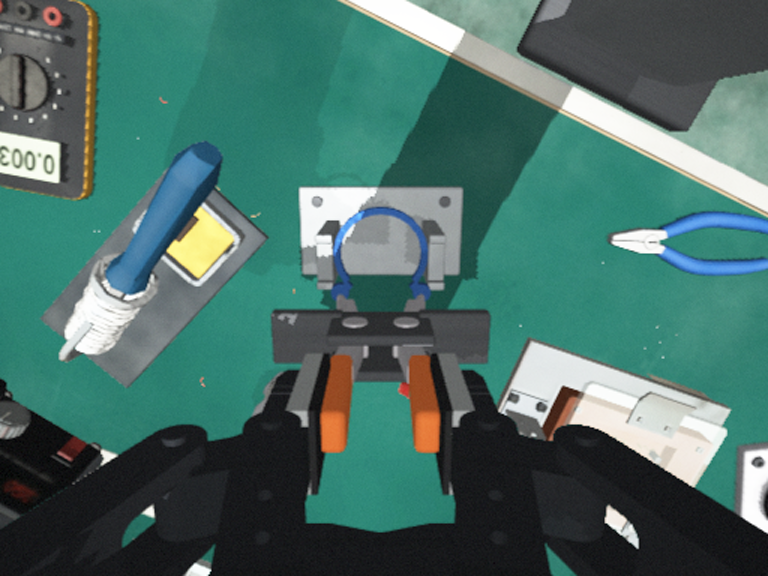

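View pics/sc4.png

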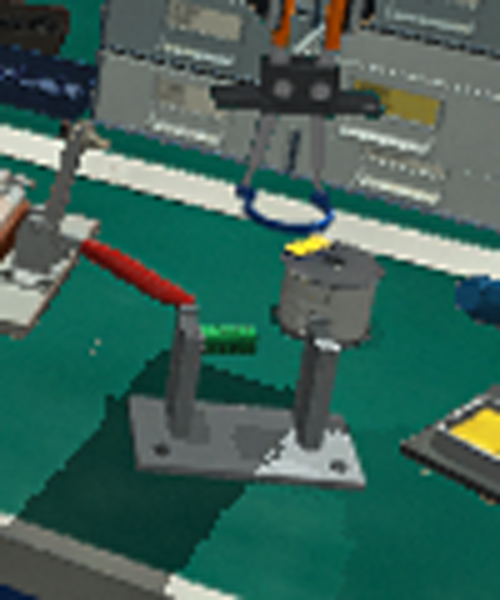

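```bash
cat > clip.py <<'E'
import pickle,sys
from h import *
from scipy.optimize import least_squares
np.set_printoptions(suppress=True,precision=2)
def meas(tag,dz=89.5,verbose=True):
    st,p,im,d=pickle.load(open(f'pics/{tag}.pkl','rb'))
    M=R.from_euler('xyz',st['tool_rot']).as_matrix(); T=st['eef_pos']
    h=cv2.cvtColor(im,cv2.COLOR_BGR2HSV)
    b=cv2.inRange(h,(100,150,60),(125,255,255)); b[:130]=0;b[192:]=0;b[:,:212]=0;b[:,300:]=0
    ys,xs=np.where(b>0)
    dep=d[ys,xs]; 
    L=[]
    for x,y in zip(xs,ys):
        o,r=ray(p,x,y); o=M.T@(o-T); r=M.T@r
        L.append(o+r*(dz-o[2])/r[2])
    L=np.array(L); P3=np.array([M.T@(pt(p,x,y,d[y,x])-T) for x,y in zip(xs,ys)])
    f=least_squares(lambda q:np.hypot(L[:,0]-q[0],L[:,1]-q[1])-q[2],[20,0,19],loss='soft_l1')
    if verbose: print('clip in tool (x,y,r):',f.x,'n',len(L),'depth-z',np.percentile(P3[:,2],[5,25,50,75,95]),'y ext',L[:,1].min(),L[:,1].max(),'x ext',L[:,0].min(),L[:,0].max(),'px',xs.min(),xs.max(),ys.min(),ys.max())
    # plane tilt from depth
    A=np.c_[P3[:,:2],np.ones(len(P3))]; g=abs(P3[:,2]-np.median(P3[:,2]))<6
    c=np.linalg.lstsq(A[g],P3[g,2],rcond=None)[0]; 
    if verbose: print('plane z=',c)
    return f.x,c
if __name__=='__main__': 
    for t in sys.argv[1:]: meas(t)
E
python3 clip.py w3 w4
```

```text
clip in tool (x,y,r): [21.    0.53 20.17] n 543 depth-z [86.58 87.3  87.8  88.29 89.16] y ext -20.78959985103475 22.266464798622458 x ext 5.930164126110263 42.537578081938484 px 223 285 138 191
plane z= [-0.02 -0.   88.27]
clip in tool (x,y,r): [20.88  0.33 20.28] n 590 depth-z [86.84 87.51 87.98 88.5  90.22] y ext -21.45617411108152 21.599890972404246 x ext 5.885526658039787 42.49096602332328 px 222 284 138 191
plane z= [-0.02  0.   88.57]
```

>>> play_rows --pt "-9 18 0" --pt "-26 54 0" --pt "-45 95 0" --pt "-65 135 0" --pt "-84 176 0" --turn '[-0.035, -0.1, -0.18, -0.26, -0.34]' --fingers '[0, 0, 0, 0, 0]'

```text
clock: 6.02
eef_pos: [492.1, -114.2, 235.7]
tool_rot: [-3.134, 0.004, -2.367]
force: [1.0, 0.5, -2.6]
width: 29.5
```

```bash
python3 -c "
from st import *
delta([500,298,236],-1.66)"
```

```text
clock 6.025
qpos [ 0.78   0.547 -0.909  1.901  0.535  0.946  1.964]
eef_pos [ 492.067 -114.199  235.726]
tool_rot [-3.134  0.004 -2.367]
force [ 1.004  0.529 -2.607]
torque [0.063 0.001 0.01 ]
width 29.536154609599205
slide [-293.983  289.038   -1.413]
turn -0.706957132349487 at yaw -2.366957132349487
```

>>> play_rows --pt "-32 32 0" --pt "-64 63 0" --pt "-96 94 0" --pt "-128 126 -1" --pt "-160 157 -1" --turn '[-0.08, -0.16, -0.24, -0.32, -0.4]' --fingers '[0, 0, 0, 0, 0]'

```text
clock: 6.65
eef_pos: [494.7, 112.3, 235.1]
tool_rot: [-3.135, -0.0, -1.961]
force: [0.4, 0.6, -2.8]
width: 29.0
```

```bash
python3 snap.py w5 wrist;python3 -c "
from st import *
delta([500,298,236],-1.66)"; python3 clip.py w5
```

```text
clock 6.7
qpos [ 0.362  0.585 -0.999  1.891  0.592  0.984  1.858]
eef_pos [494.375 120.443 236.263]
tool_rot [-3.136  0.008 -1.951]
force [ 1.056  7.694 -1.766]
torque [ 0.82  -0.083 -0.019]
width 28.985964527290744
slide [-166.942   60.722    1.286]
turn -0.2912608216378665 at yaw -1.9512608216378662
clip in tool (x,y,r): [20.66  0.86 20.24] n 648 depth-z [ 86.74  87.46  88.    88.6  187.49] y ext -22.976339352974556 22.82828670602292 x ext 5.590239275822768 42.19877350667447 px 218 285 138 191
plane z= [-0.02 -0.   88.47]
```

View pics/w5.png

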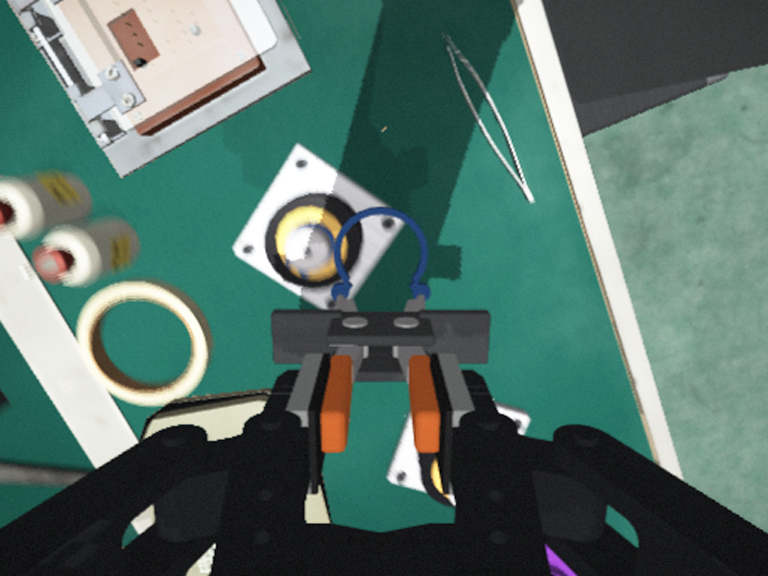

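>>> play_rows --pt "-35 13 0" --pt "-75 27 0" --pt "-115 42 1" --pt "-150 55 1" --pt "-167 61 1" --turn '[-0.06, -0.13, -0.2, -0.26, -0.29]' --fingers '[0, 0, 0, 0, 0]'

```text
clock: 7.32
eef_pos: [497.4, 300.9, 235.4]
tool_rot: [-3.136, 0.007, -1.655]
force: [-0.1, -0.2, -1.7]
width: 30.1
```

>>> play_rows --pt "0 0 0" --turn '[0]' --fingers '[0]'

```text
clock: 7.45
eef_pos: [496.3, 301.6, 234.8]
tool_rot: [-3.137, 0.006, -1.653]
force: [-0.4, -0.6, -2.9]
width: 29.5
```

```bash
python3 snap.py w6 wrist; python3 snap.py sc6 scene "(140,260,120,240)" 5; python3 -c "
from st import *
"; python3 clip.py w6
```

```text
clock 7.55
qpos [ 0.005  0.704 -1.011  1.703  0.661  1.108  1.849]
eef_pos [496.865 299.554 234.759]
tool_rot [-3.137  0.005 -1.656]
force [ 0.314 -0.715 -2.714]
torque [-0.011 -0.036 -0.035]
width 29.65277845364043
clip in tool (x,y,r): [20.38  0.98 20.25] n 596 depth-z [86.84 87.47 87.94 88.5  91.05] y ext -20.779481738889647 22.975443189375493 x ext 5.368819196476572 41.98063041407714 px 222 285 138 191
plane z= [-0.02  0.   88.55]
```

View pics/w6.png

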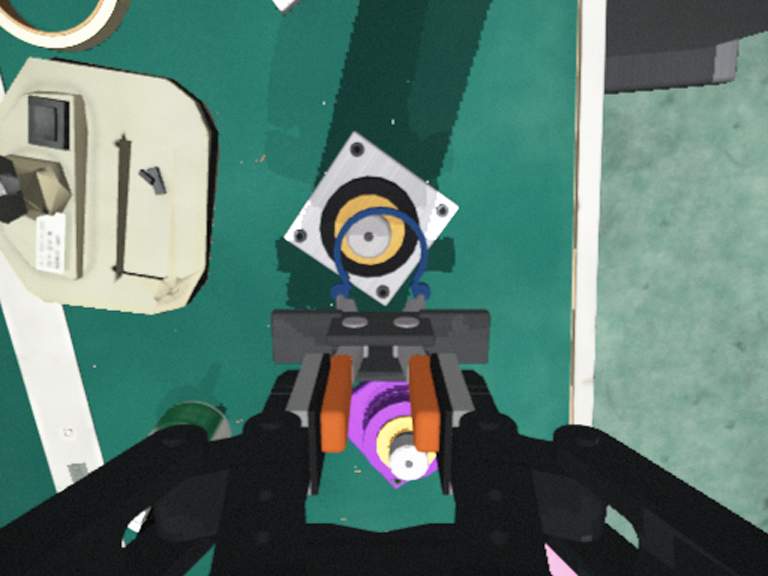

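View pics/sc6.png

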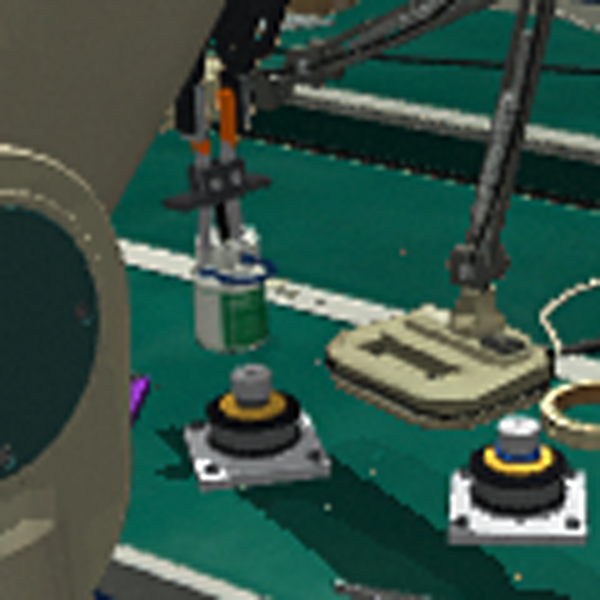

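```bash
cat > ax.py <<'E'
import pickle,sys
from h import *
np.set_printoptions(suppress=True,precision=2)
tag=sys.argv[1]
st,p,im,d=pickle.load(open(f'pics/{tag}.pkl','rb'))
M=R.from_euler('xyz',st['tool_rot']).as_matrix(); T=st['eef_pos']
u0,v0=float(sys.argv[2]),float(sys.argv[3])
h=cv2.cvtColor(im,cv2.COLOR_BGR2HSV)
# points with height 62..70 near
pts=[]
for v in range(int(v0)-30,int(v0)+30):
    for u in range(int(u0)-30,int(u0)+30):
        P=pt(p,u,v,d[v,u])
        if 64<P[2]<70: pts.append((u,v))
pts=np.array(pts,float)
W=np.array([onz(p,u,v,67)[:2] for u,v in pts])
(c,r)=cv2.minEnclosingCircle(W.astype(np.float32))
print('top n',len(W),'mean',W.mean(0),'mec',c,r,'px',pts.mean(0))
for nm,X in [('mean',W.mean(0)),('mec',c),('dot',onz(p,u0,v0,67)[:2])]:
    print(nm,X,'in tool',(M.T@(np.array([*X,67])-T)))
print('clip world at tool(20.6,.6):',T+M@np.array([20.6,.6,89.7]))
cv2.imwrite(f'pics/{tag}_ax.png',cv2.resize(im[int(v0)-50:int(v0)+50,int(u0)-50:int(u0)+50],None,fx=6,fy=6,interpolation=2))
E
python3 ax.py w6 245.5 157.5
```

```text
top n 663 mean [501.22 287.39] mec (501.4373474121094, 286.9893798828125) 13.673019409179688 px [246.17 158.14]
mean [501.22 287.39] in tool [ 14.81  -5.39 167.71]
mec (501.4373474121094, 286.9893798828125) in tool [ 15.19  -5.64 167.71]
dot [501.77 286.73] in tool [ 15.43  -6.   167.71]
clip world at tool(20.6,.6): [494.41 281.66 144.95]
```

View pics/w6_ax.png

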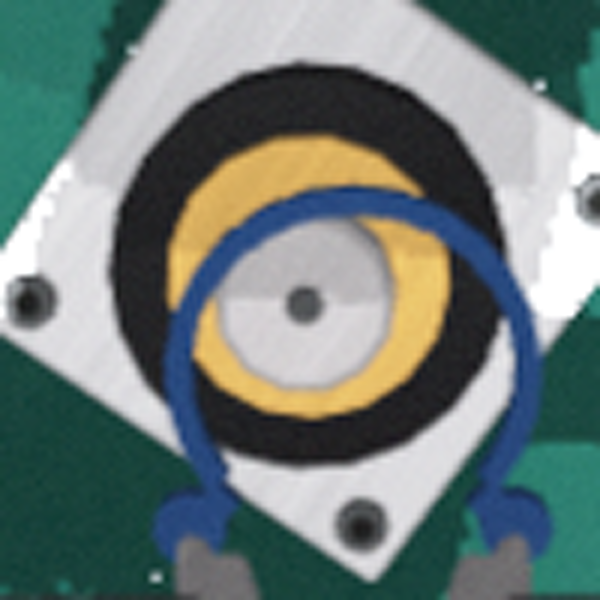

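>>> play_rows --pt "-3 -3 15" --pt "-5.3 -6.4 35" --pt "-5.3 -6.4 55" --pt "-5.3 -6.4 65" --pt "-5.3 -6.4 65" --turn '[0, 0, 0, 0, 0]' --fingers '[0, 0, 0, 0, 0]'

```text
clock: 8.18
eef_pos: [503.4, 304.2, 168.7]
tool_rot: [-3.139, 0.003, -1.655]
force: [-0.2, -0.6, -2.4]
width: 29.6
```

>>> play_rows --pt "0 0 0" --pt "0 0 0" --turn '[0, 0]' --fingers '[0, 0]'

```text
clock: 8.43
eef_pos: [503.7, 304.5, 169.2]
tool_rot: [-3.138, 0.004, -1.655]
force: [-0.3, 0.3, -1.6]
width: 29.7
```

```bash
python3 snap.py w7 wrist; python3 snap.py sc7 scene "(140,260,120,240)" 5; python3 -c "
from st import *
"; python3 clip.py w7; python3 ax.py w7 253 165
```

```text
clock 8.525
qpos [-0.037  0.786 -0.947  1.747  0.748  1.007  1.787]
eef_pos [503.654 304.372 169.188]
tool_rot [-3.138  0.004 -1.655]
force [-0.326 -0.108 -0.941]
torque [ 0.002 -0.006  0.011]
width 29.63357964260661
clip in tool (x,y,r): [20.42  1.04 20.32] n 572 depth-z [86.76 87.52 88.   88.48 90.08] y ext -20.428679669453057 22.544552937899308 x ext 5.366855601009846 41.9781509620199 px 222 285 138 191
plane z= [-0.02 -0.   88.45]
top n 1115 mean [501.72 286.41] mec (501.7076110839844, 286.53338623046875) 13.836446762084961 px [253.04 168.61]
mean [501.72 286.41] in tool [ 18.57   0.77 102.16]
mec (501.7076110839844, 286.53338623046875) in tool [ 18.45   0.79 102.16]
dot [501.52 283.72] in tool [ 21.26   0.75 102.15]
clip world at tool(20.6,.6): [501.67 284.33  79.46]
```

View pics/w7_ax.png

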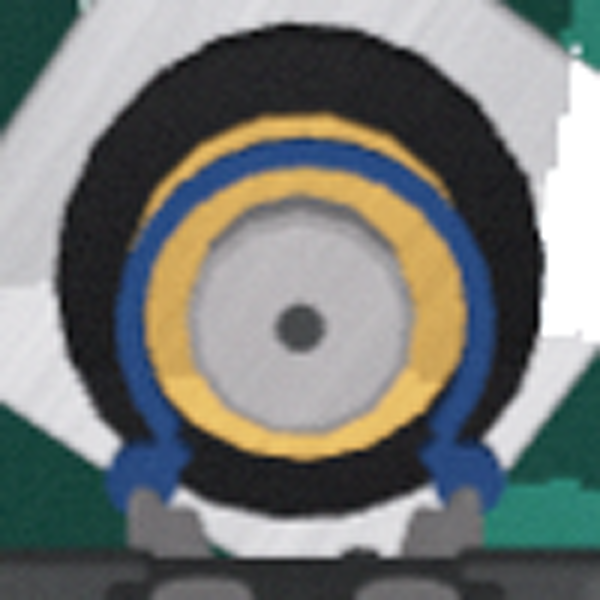

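View pics/sc7.png

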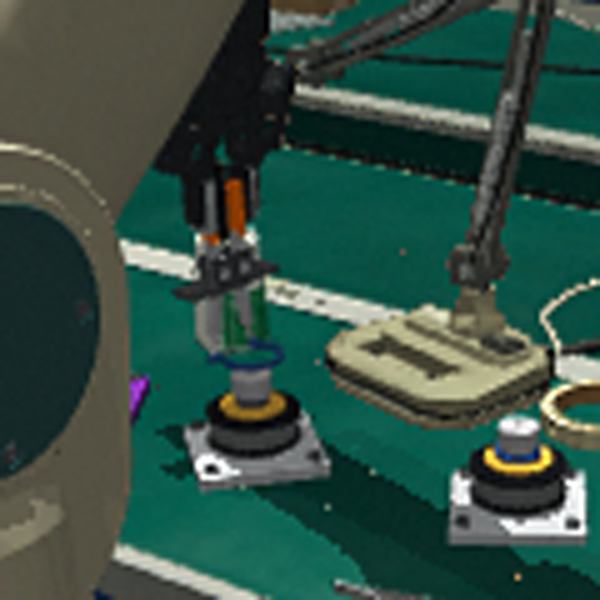

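>>> play_rows --pt "-2.1 -0.2 0" --pt "-2.1 -0.2 6" --pt "-2.1 -0.2 12" --pt "-2.1 -0.2 16" --pt "-2.1 -0.2 16" --turn '[0, 0, 0, 0, 0]' --fingers '[0, 0, 0, 0, 0]'

```text
clock: 9.15
eef_pos: [503.9, 306.2, 152.6]
tool_rot: [-3.139, 0.003, -1.655]
force: [-0.3, 0.5, -2.3]
width: 29.0
```

```bash
python3 snap.py w8 wrist; python3 -c "
from st import *
"; python3 clip.py w8; python3 ax.py w8 253 170
```

```text
clock 9.2
qpos [-0.05   0.807 -0.93   1.756  0.77   0.982  1.769]
eef_pos [503.98  306.471 152.931]
tool_rot [-3.138  0.004 -1.655]
force [ 0.215 -0.588 -1.982]
torque [ 0.043 -0.018  0.008]
width 29.558150702191647
clip in tool (x,y,r): [20.3   1.07 20.35] n 550 depth-z [86.85 87.5  87.97 88.47 89.8 ] y ext -20.77523548409249 22.571097414036146 x ext 5.347624719009467 41.959600854980124 px 222 285 138 191
plane z= [-0.02 -0.   88.55]
top n 1860 mean [502.12 285.5 ] mec (502.348876953125, 290.015380859375) 25.731895446777344 px [252.24 169.79]
mean [502.12 285.5 ] in tool [21.1   0.25 85.55]
mec (502.348876953125, 290.015380859375) in tool [16.57  0.4  85.56]
dot [501.61 285.57] in tool [21.06  0.77 85.55]
clip world at tool(20.6,.6): [501.83 286.03  62.85]
```

View pics/w8_ax.png

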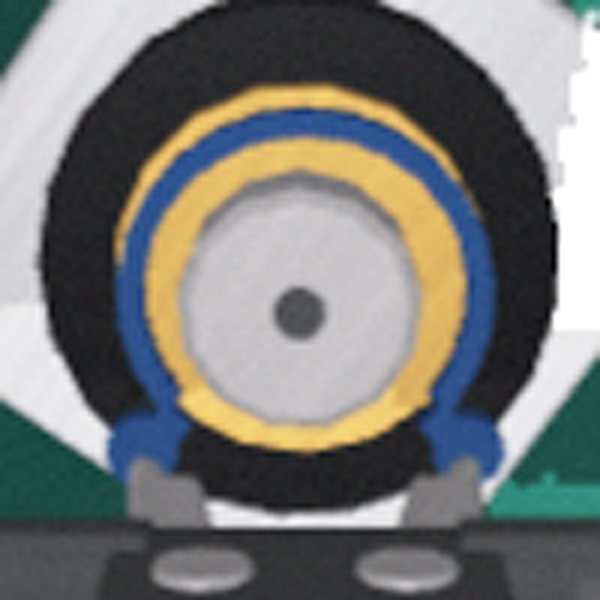

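>>> play_rows --pt "-0.5 -0.3 4" --pt "-0.8 -0.5 8" --pt "-0.8 -0.5 12" --pt "-0.8 -0.5 15.5" --pt "-0.8 -0.5 15.5" --turn '[0, 0, 0, 0, 0]' --fingers '[0, 0, 0, 0, 0]'

```text
clock: 9.82
eef_pos: [504.5, 307.1, 137.1]
tool_rot: [-3.139, 0.003, -1.655]
force: [-0.3, 0.3, -2.8]
width: 29.5
```

>>> play_rows --pt "0 0 0" --pt "0 0 0" --turn '[0, 0]' --fingers '[0, 0]'

```text
clock: 10.07
eef_pos: [504.5, 307.1, 137.2]
tool_rot: [-3.139, 0.003, -1.655]
force: [-0.1, 0.6, -2.4]
width: 29.3
```

```bash
python3 snap.py w9 wrist;python3 snap.py sc9 scene "(140,260,120,240)" 5; python3 -c "
from st import *
"; python3 clip.py w9; python3 ax.py w9 253 174
```

```text
clock 10.175
qpos [-0.06   0.826 -0.913  1.766  0.792  0.958  1.752]
eef_pos [504.514 307.096 137.212]
tool_rot [-3.139  0.003 -1.655]
force [ 0.118 -0.022 -2.545]
torque [-0.029 -0.013  0.024]
width 29.36610578677588
clip in tool (x,y,r): [20.35  1.02 20.26] n 497 depth-z [86.77 87.48 87.97 88.48 89.4 ] y ext -20.809911987640277 22.948061819463256 x ext 5.330396269508938 41.9447846152056 px 222 285 138 191
plane z= [-0.02 -0.   88.46]
top n 1494 mean [501.84 287.05] mec (502.7543029785156, 294.048583984375) 21.083309173583984 px [253.68 175.84]
mean [501.84 287.05] in tool [20.46  1.15 70.11]
mec (502.7543029785156, 294.048583984375) in tool [13.41  0.83 70.14]
dot [502.16 285.76] in tool [21.72  0.73 70.11]
clip world at tool(20.6,.6): [502.44 286.93  47.41]
```

View pics/w9_ax.png

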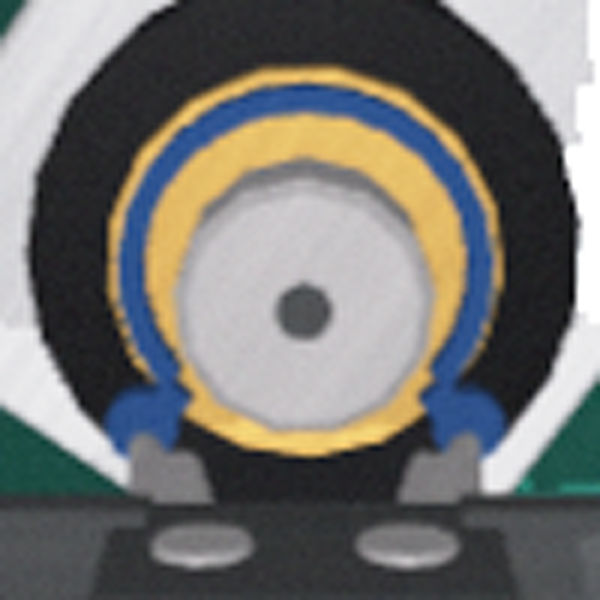

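View pics/sc9.png

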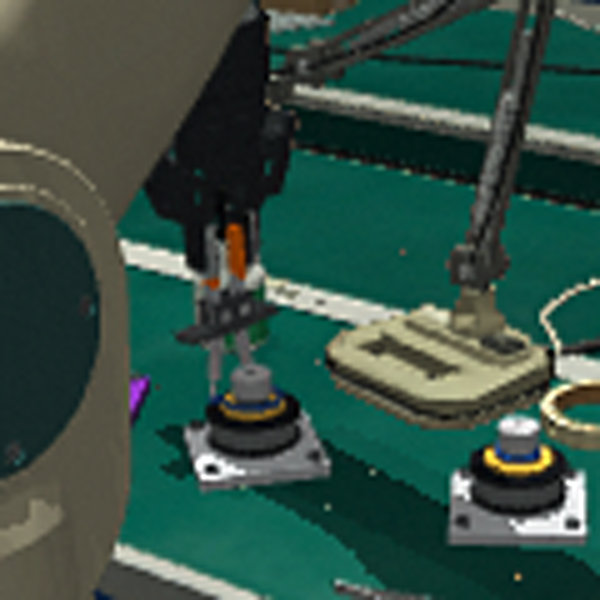

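Run:
```python
import pickle
from h import *
st,p,im,d=pickle.load(open('pics/w9.pkl','rb'))
h=cv2.cvtColor(im,cv2.COLOR_BGR2HSV)
k=np.ones((3,3),np.uint8)
for n,lo,hi in [('brass',(17,90,120),(30,255,255)),('clip',(100,150,60),(125,255,255)),]:
    m=cv2.erode(cv2.inRange(h,lo,hi),k); m[:130]=0;m[205:]=0;m[:,:212]=0;m[:,300:]=0
    v,u=np.where(m>0); P=np.array([pt(p,a,b,d[b,a]) for a,b in zip(u,v)]); 
    print(n,len(P),np.median(P,0),np.percentile(P[:,2],[5,25,75,95]))
    g=abs(P[:,2]-np.median(P[:,2]))<3
    print(np.linalg.lstsq(np.c_[P[g,:2]-P[g,:2].mean(0),np.ones(g.sum())],P[g,2],rcond=None)[0])
P=np.array([pt(p,a,b,d[b,a]) for a in range(245,262) for b in range(164,184)]); print('axle top',np.median(P[:,2]))
```

```text
brass 427 [500.38569207 278.11452517  43.55965977] [42.32314502 43.06232581 43.99987448 44.62400602]
[ 3.84426706e-03 -3.74261652e-03  4.35284397e+01]
clip 179 [498.60006868 299.5762664   49.15745293] [48.05860894 48.7020468  49.52864965 50.15243047]
[-9.02016999e-05 -1.01142937e-02  4.91097063e+01]
axle top 66.64313940109629
```

```bash
python3 -c "
from cell import ctrl
print(ctrl.read_state()['width'],ctrl.read_state()['force']); print(ctrl.finish_job())"
```

```text
29.36610578677588 [ 0.11836179 -0.0224878  -2.544646  ]
the job is handed in; nothing more can be done
None
```

I gripped the pliers by both orange handles, squeezed them fully and lifted them straight out of the stand. I then lowered the spread clip over the bare axle into its groove and handed in there, still gripping and squeezing, at about 10.2 s of the 43 s allowed.

Last checks before handing in:
- **Squeeze:** finger opening was 29.4 mm, where fully squeezed handles measure 30 mm. I could not read the pliers' joint angle itself.
- **Height:** the clip's top face measured 5.6 mm above the hub face; 5.5 mm is the middle of the groove.
- **Level:** the tilt from depth was about 0.01 rad. An earlier fit relative to the tool gave about 0.02 rad. The limit is 0.12 rad.
- **Centring:** the clip looked concentric with the hub face to within about 1 mm.
- **Contact:** the wrist force stayed near the tool's own weight, about 2.5 N, so nothing was pressing hard on the axle or hub.

No check failed. I did not measure the bystanders again at the end, but the tool passed well above them and the only notable force, about 16 N, came from squeezing the handles.

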